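# Seat the drill kit in its case

## Robot

A 7-joint arm with a two-finger parallel gripper is mounted at the origin on the work surface. World frame = base frame: x ahead of the robot, y to its left, z up, the work surface at z = 0. Lengths are in m, angles in rad, forces in N, time in s.
With the tool pointing down it reaches from about 0.425 to 0.875 m from the base axis. Payload 4.7 kg.
Tool frame: the origin (TCP) lies at the very end of the fingers, on their centre line; the grasp point (between the pads) lies 19 mm behind it; y points along the fingers, x is the direction in which the jaws open and shut, and the axes are right-handed (so a half turn about y gives the same grasp; the last joint's range is limited). The gripper opens to 85 mm and grips with 20 to 120 N. Pads are 22 mm wide; open, the fingers measure 114 mm over their backs; the gripper's body (76 mm by 85 mm) begins 54 mm behind the grasp point. The pads swing forward as they close: fully open they stand 13 mm farther back than shut.
Start: joints at [1.178, 0.321, -0.07, 1.45, 0.023, 1.371, -0.057], TCP at [0.257, -0.597, 0.231] pointing down, gripper open.
Joint ranges: [-2.86, 2.86], [-0.3, 2.09], [-1.38, 1.24], [0.06, 2.45], [-1.56, 4.7], [0.09, 2.05], [-2.69, 2.69]. Speed limits (rad/s): [2.57, 2.57, 3.14, 3.14, 3.14, 3.14, 3.14].

## Interface

Orientations are given as a 3x3 rotation matrix whose columns are the frame's x, y, z axes.
In Python, from station import bot, vision, workorder, find_in, silhouettes, landmark_of gives the robot as it stands. The module is installed in compiled form; this text tells all that it offers.
- The arm moves only by the tool send_rows, never from a script. Its argument "increments" is text: rows parted by semicolons, each of 6 numbers parted by spaces: the shift along the tool's x, y, z scaled (see below), then the turn, a rotation vector about the tool's x, y, z scaled (see below). In form: x y z ax ay az; .... A call has exactly 10 rows; each row is the pose to reach, as a shift and turn from the pose commanded when the call began, along the tool's axes at that moment; what a row does not reach only later rows make up. The controller multiplies each number of a shift by 0.5 m and each number of a turn by 30 degrees. A row lasts 1/12 s, in which the tool goes at most 41.7 mm and 7.16 degrees, less where a joint would pass 70% of its speed; a pose out of reach is approached as far as the arm can. A call with a number of a shift or a turn outside -1 to 1 is refused whole. A call with a gripper value outside its range is refused whole. "fingers" is the finger opening in mm, from 0 to 85.4, set as the call begins (left out, the last holds). The fingers move at their own pace and stop on an object; "squeeze" is the grip in N (left out, the last holds). Time passes only in rows, so rows that repeat a pose let the fingers close, or fill a call up. It gives the time, the measured TCP pose, the force and the opening at its end, in the units of the state.
- bot.state(): the state, without advancing time (a new reading comes with each control period).
- vision.read_camera(name): name is "scene" or "top" or "wrist"; returns a dict with "image" (384x512x3 uint8, red, green, blue), "mtx" (3x3 intrinsics, pixels), "R" (3x3) and "t" (3): a world point X has camera coordinates R X + t. Camera axes: x right, y down, z forward; pixel columns grow to the right and rows downward; lengths in m; the calibration is good to about 2 mm. A picture is of the moment at which its call begins. There is no depth.
- workorder.sign_off(): hands the job in, once; it reports no verdict.
Trained networks look in the newest picture that a camera, given by its name, has taken for a name from the list of things; names that differ only in an ending like _2 or _b are one class to them, and where a whole thing is asked for, a point or a joint stands for the part that bears it (a point fixed in the world has none). Each returns a list of dicts, best first, with "p" (0 to 1); they miss things now and then, are a little off and sometimes report something else, mostly with a low value. They report only what shows in the picture. A call takes as long as a camera call.
- find_in(name, camera): "position" ([column, row] in pixels, amid what is visible of it).
- silhouettes(name, camera): "region" (384x512 bool, what is visible of it) and "position" ([column, row] in pixels, amid what is visible of it).
- landmark_of(name, camera): "position" ([column, row] in pixels: a listed point, or the origin of a listed thing).
The state is a dict: "t": time; "joint_pos": joint angles; "qvel": joint speeds; "tau": joint torques, N m; "tcp_pos": TCP position; "eef_rot": TCP orientation; "contact_force": force on the tool from outside, world axes, zero at the start; "moment": the same for the moment, N m; "grip_width": finger opening in m.
Only numpy, scipy, OpenCV 4.12 (cv2) and the standard library are available. Lean on these libraries where they do the work, as an engineer would, in place of code of your own. Each camera call takes 0.05 s, during which the arm holds its last target.

## Task

The open black drill case on the table will not shut because one of its three grey rectangular bit cassettes and one of its three round steel hole saws stand proud of their neighbours. Press both down from above until each is fully home in its pocket, level with the others of its row.

Things in the scene. Friction and masses are not known exactly. Their poses are not given: they have to be found in the camera images.
- cassette (a joint): How far the proud bit cassette still stands above its seat, in m: 0 is fully home, 0.014 to 0.021 at the start. It slides only vertically in the case. A stiff push fit: about 6 N (plus a little damping) moves it straight down, it meets a hard stop when home, has no spring and stays where it is left; press with 12 to 20 N.
- cassette_top (a point): Centre of its flat top, 56 mm (case x) by 62 mm (y), grey plastic with a flush clear window; z up; moves with it. Home, it is 63 mm above the table, 8 mm above the case deck. Near row of three like cassettes, 90 mm apart, any of which may be the proud one; the other two are home and fixed. Press anywhere on top. The case, 250 by 330 mm, is fixed, turned up to 0.28 rad, lid open flat on its far side.
- holesaw (a joint): How far the proud hole saw still stands above its seat, in m: 0 is fully home, 0.014 to 0.021 at the start. It slides only vertically in the case. A stiff push fit: about 6 N (plus a little damping) moves it straight down, it meets a hard stop when home, has no spring and stays where it is left; press with 12 to 20 N.
- holesaw_top (a point): Centre of its flat top: a steel cylinder 51 mm across, solid (the dark arbor spot is flush, press there). z up; moves with it. Home, it is 63 mm above the table, 8 mm above the deck. Far row of three like saws, 90 mm apart, 124 mm beyond the cassettes; any may be the proud one, the other two are home and fixed. A loose 6 mm thick spade bit lies on the deck between the rows.

How it is judged:
At the end, for the whole second after the job is handed in: The cassette and the hole saw that stood proud are both fully home: each within 3 mm of its seat (value of joint each of cassette, holesaw below 0.003 m); the robot touches nothing.
It also fails if it takes over 35 s, if anything falls off the work surface, if the arm or the gripper's body presses on something with over 40 N, if the wrist force passes 120 N, or if a joint passes its speed limit or range.

## Working session

There is one attempt and no reset: what is moved stays moved. The work goes in short steps, Python scripts to look and compute and a tool call to move; the robot and the scene stay as the last step left them, time stands still between calls to the robot, and variables do not carry over. Pictures are saved under pics/ and viewed, and the job is handed in when it is done.

Besides the shell and the picture viewer there is one more tool, called after ">>>" as a command line: name --argument value ..., lists and objects as JSON in quotes. send_rows: Moves the arm, as the interface text tells. Shifts and turns lie within -1 to 1; 1 stands for 0.5 m of shift or 30 degrees of turn. Its arguments: {"type":"object","properties":{"increments":{"type":"string"},"fingers":{"type":"number"},"squeeze":{"type":"number"}},"required":["increments"]}

```bash
mkdir -p pics; python3 - <<'E'
from station import bot, vision, find_in, landmark_of
import cv2,numpy as np
s=bot.state();print(s['t'],s['tcp_pos'],s['eef_rot'],s['grip_width'],s['contact_force'])
for c in ['scene','top']:
    d=vision.read_camera(c);cv2.imwrite(f'pics/{c}0.png',cv2.resize(d['image'][:,:,::-1],(800,600),interpolation=cv2.INTER_CUBIC))
    print(c,d['mtx'].tolist(),d['R'].tolist(),d['t'].tolist())
    for n in ['cassette_top','holesaw_top']:
        print(n,[(np.round(r['position'],1).tolist(),round(r['p'],2)) for r in landmark_of(n,c)][:4])
E
```

```text
0.0 [ 0.25692962 -0.59645106  0.23018875] [[ 3.95706356e-01 -8.95625813e-04  9.18376653e-01]
 [-9.18374908e-01  1.79406697e-03  3.95707354e-01]
 [-2.00203494e-03 -9.99997990e-01 -1.12596570e-04]] 0.08514821659517005 [-0.10088872 -0.21280389 -0.0897054 ]
scene [[352.64769561792116, 0.0, 258.97919997212335], [0.0, 352.64769561792116, 187.332693073939], [0.0, 0.0, 1.0]] [[-0.37295140293296586, 0.9277429923439161, -0.014148894200225156], [0.6354925592400789, 0.24429678039757818, -0.7324399567458566], [-0.6760595078843485, -0.2821560264182462, -0.6806845955029676]] [0.19484265874426998, -0.3351368487342784, 1.1030218817630286]
cassette_top [([231.4, 138.8], 0.63)]
holesaw_top [([196.0, 168.3], 0.85)]
top [[370.30966803515673, 0.0, 253.86037397874438], [0.0, 370.30966803515673, 193.34984501263057], [0.0, 0.0, 1.0]] [[-0.0085789383685679, -0.9998416331534103, 0.015591998896537463], [-0.9911086973512659, 0.006431515477551114, -0.13289915591657728], [0.1327778289141113, -0.01659349938329263, -0.9910069141671374]] [0.023781838032695887, 0.5883368543092385, 0.6552480787140224]
cassette_top [([306.2, 251.9], 0.59)]
holesaw_top [([322.0, 175.9], 0.74)]
```

View pics/scene0.png

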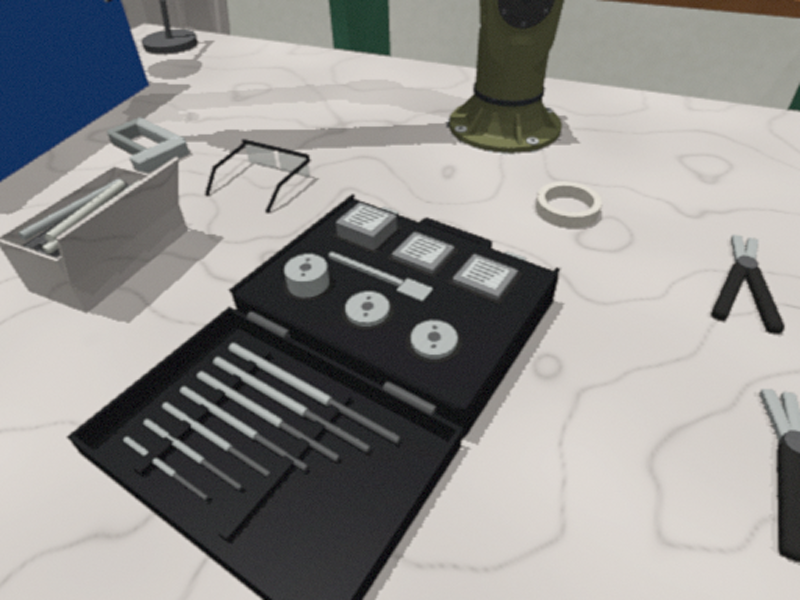

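View pics/top0.png

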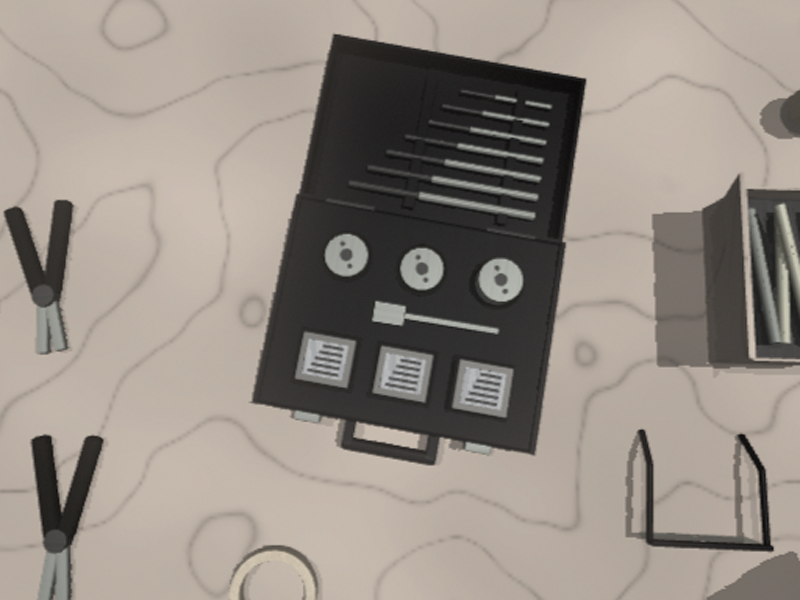

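```bash
cat > h.py <<'E'
from station import bot, vision, find_in, landmark_of
import cv2,numpy as np
def P(d): return np.array(d['mtx'])@np.c_[d['R'],d['t']]
def tri(n,cams=('scene','top')):
    ds={c:vision.read_camera(c) for c in cams}
    px={c:np.array(landmark_of(n,c)[0]['position'],float) for c in cams}
    X=cv2.triangulatePoints(P(ds[cams[0]]),P(ds[cams[1]]),px[cams[0]].reshape(2,1),px[cams[1]].reshape(2,1))[:,0];return X[:3]/X[3],px
def atz(d,uv,z):
    r=d['R'].T@np.linalg.solve(d['mtx'],[*uv,1]);c=-d['R'].T@d['t'];return c+r*(z-c[2])/r[2]
E
python3 - <<'E'
from h import *
s=bot.state();p0=s['tcp_pos'];R=s['eef_rot']
for n in ['cassette_top','holesaw_top']:
    X,px=tri(n);d=vision.read_camera('top');e=vision.read_camera('scene')
    print(n,X,'top@.08',atz(d,px['top'],.08),'scene@.08',atz(e,px['scene'],.08))
    T=np.array([X[0],X[1],.12]);print('tool shift/0.5',R.T@(T-p0)/.5)
# my picks: the cassette and saw tops
for uv in [(483,388),(501,280)]:
    print(atz(d,np.array(uv)*.64,.08))
for uv in [(366,217),(306,267)]:
    print(atz(e,np.array(uv)*.64,.08))
E
```

```text
cassette_top [ 0.48556527 -0.07549949  0.08166356] top@.08 [ 0.48545034 -0.07556063  0.08      ] scene@.08 [ 0.48348768 -0.07687504  0.08      ]
tool shift/0.5 [-0.77662478  0.22234074  0.83222693]
holesaw_top [ 0.60816428 -0.0935013   0.08342997] top@.08 [ 0.60998233 -0.096776    0.08      ] scene@.08 [ 0.6042743  -0.09269723  0.08      ]
tool shift/0.5 [-0.64654147  0.22224806  1.04316923]
[ 0.48627879 -0.07492401  0.08      ]
[ 0.60762509 -0.0989113   0.08      ]
[ 0.48632947 -0.06919771  0.08      ]
[ 0.60660729 -0.09323548  0.08      ]
```

>>> send_rows --increments "-0.03 0 0.03 0 0 0; -0.08 0 0.09 0 0 0; -0.13 0 0.14 0 0 0; -0.18 0 0.19 0 0 0; -0.23 0 0.25 0 0 0; -0.28 0 0.3 0 0 0; -0.33 0 0.35 0 0 0; -0.38 0 0.41 0 0 0; -0.42 0 0.45 0 0 0; -0.45 0 0.48 0 0 0" --fingers 0 --squeeze 60

```text
t: 1.73
tcp_pos: [0.39, -0.2922, 0.2317]
eef_rot: [[0.399, 0.001, 0.917], [-0.917, -0.0, 0.399], [0.0, -1.0, 0.001]]
contact_force: [-0.2, -0.5, -0.2]
grip_width: 0.0001
```

>>> send_rows --increments "-0.03 0.02 0.03 0 0 0; -0.07 0.05 0.07 0 0 0; -0.12 0.08 0.12 0 0 0; -0.17 0.1 0.17 0 0 0; -0.22 0.13 0.22 0 0 0; -0.26 0.16 0.27 0 0 0; -0.3 0.18 0.32 0 0 0; -0.32 0.2 0.34 0 0 0; -0.327 0.2 0.352 0 0 0; -0.327 0.2 0.352 0 0 0"

```text
t: 2.57
tcp_pos: [0.4859, -0.0742, 0.1313]
eef_rot: [[0.398, -0.0, 0.917], [-0.917, 0.001, 0.398], [-0.001, -1.0, -0.0]]
contact_force: [0.5, -1.3, 0.4]
grip_width: -0.0002
```

```bash
python3 - <<'E'
from h import *
s=bot.state();p0=s['tcp_pos'];R=s['eef_rot'];print(s['t'],p0,R,s['grip_width'],s['contact_force'])
X=np.array([.4855,-.0755,.09]);print(R.T@(X-p0)/.5)
for c in ['scene','wrist']:
    d=vision.read_camera(c);cv2.imwrite(f'pics/{c}1.png',cv2.resize(d['image'][:,:,::-1],(800,600)))
E
```

```text
2.5667 [ 0.48590437 -0.07419403  0.13126733] [[ 3.98350695e-01 -3.29780778e-04  9.17233130e-01]
 [-9.17232988e-01  5.18880529e-04  3.98350820e-01]
 [-6.07302855e-04 -9.99999811e-01 -9.57893886e-05]] -0.00022074822041427399 [ 0.49151763 -1.28227037  0.44488895]
[ 0.00212372  0.08253356 -0.00177437]
```

View pics/scene1.png

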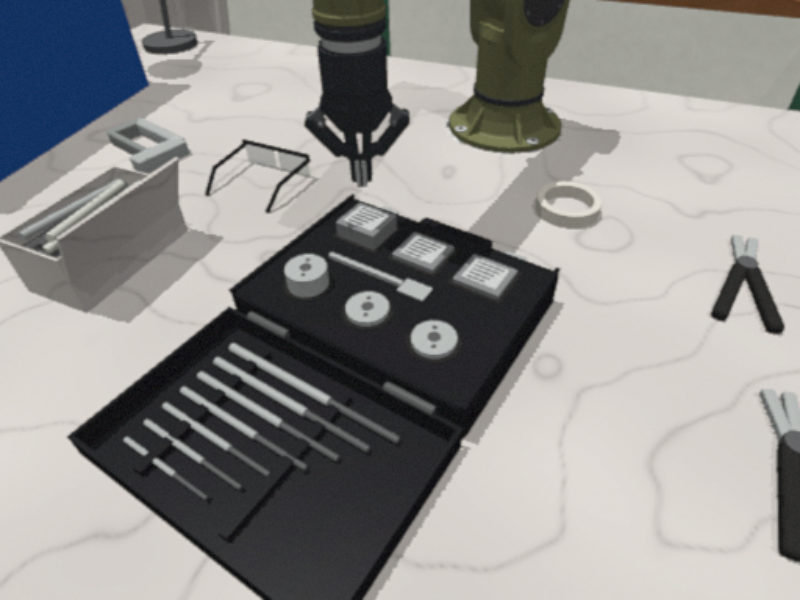

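View pics/wrist1.png

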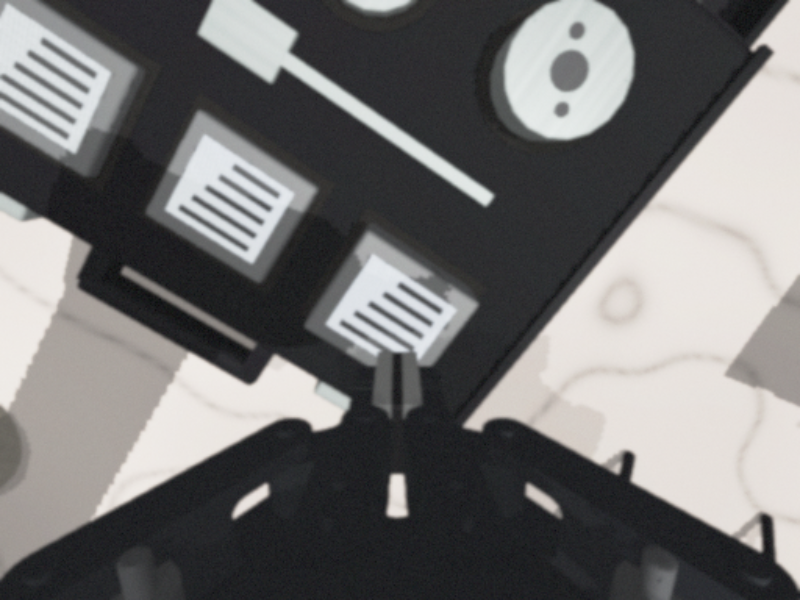

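>>> send_rows --increments "0 0.02 0 0 0 0; 0 0.05 0 0 0 0; 0 0.075 0 0 0 0; 0 0.085 0 0 0 0; 0 0.09 0 0 0 0; 0 0.095 0 0 0 0; 0 0.1 0 0 0 0; 0 0.104 0 0 0 0; 0 0.108 0 0 0 0; 0 0.11 0 0 0 0"

```text
t: 3.5
tcp_pos: [0.4859, -0.0759, 0.0769]
eef_rot: [[0.396, 0.001, 0.918], [-0.918, -0.001, 0.396], [0.001, -1.0, 0.0]]
contact_force: [-1.5, -0.4, 4.4]
grip_width: 0.0002
```

>>> send_rows --increments "0 0.004 0 0 0 0; 0 0.008 0 0 0 0; 0 0.012 0 0 0 0; 0 0.016 0 0 0 0; 0 0.02 0 0 0 0; 0 0.023 0 0 0 0; 0 0.026 0 0 0 0; 0 0.028 0 0 0 0; 0 0.029 0 0 0 0; 0 0.03 0 0 0 0"

```text
t: 4.33
tcp_pos: [0.486, -0.0759, 0.0629]
eef_rot: [[0.396, 0.0, 0.918], [-0.918, -0.001, 0.396], [0.001, -1.0, -0.0]]
contact_force: [-5.3, -0.9, 21.4]
grip_width: 0.0001
```

>>> send_rows --increments "0 -0.03 0 0 0 0; 0 -0.08 0 0 0 0; 0 -0.1 0 0 0 0; 0.03 -0.1 0.04 0 0 0; 0.06 -0.1 0.09 0 0 0; 0.09 -0.1 0.14 0 0 0; 0.115 -0.1 0.18 0 0 0; 0.133 -0.1 0.208 0 0 0; 0.133 -0.1 0.208 0 0 0; 0.133 -0.1 0.208 0 0 0"

```text
t: 5.17
tcp_pos: [0.6069, -0.0949, 0.1099]
eef_rot: [[0.396, -0.002, 0.918], [-0.918, 0.001, 0.396], [-0.002, -1.0, -0.001]]
contact_force: [0.5, -0.3, 0.3]
grip_width: -0.0
```

```bash
python3 - <<'E'
from h import *
s=bot.state();print(s['t'],s['tcp_pos'],s['contact_force'])
for c in ['scene','wrist']:
    d=vision.read_camera(c);cv2.imwrite(f'pics/{c}2.png',cv2.resize(d['image'][:,:,::-1],(800,600)))
E
```

```text
5.1667 [ 0.60685969 -0.09488219  0.1098563 ] [ 0.46774535 -0.26856451  0.25904171]
```

View pics/scene2.png

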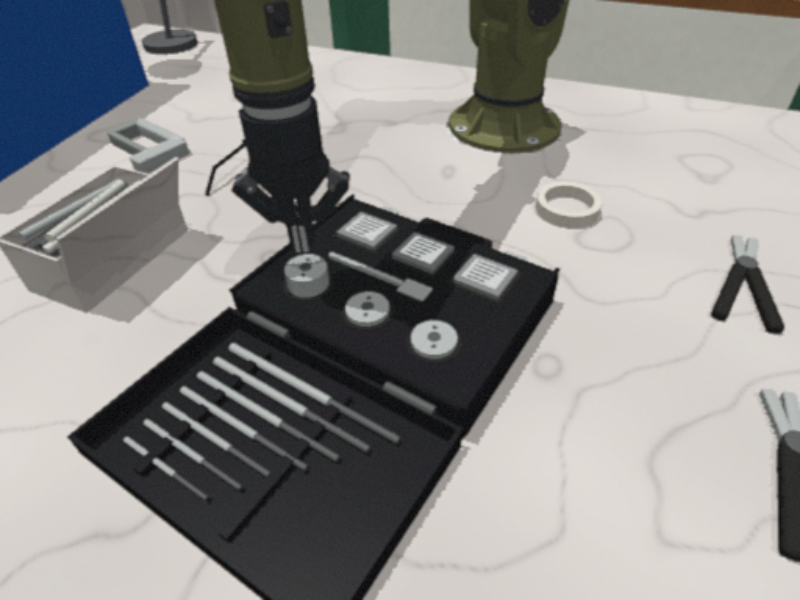

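View pics/wrist2.png

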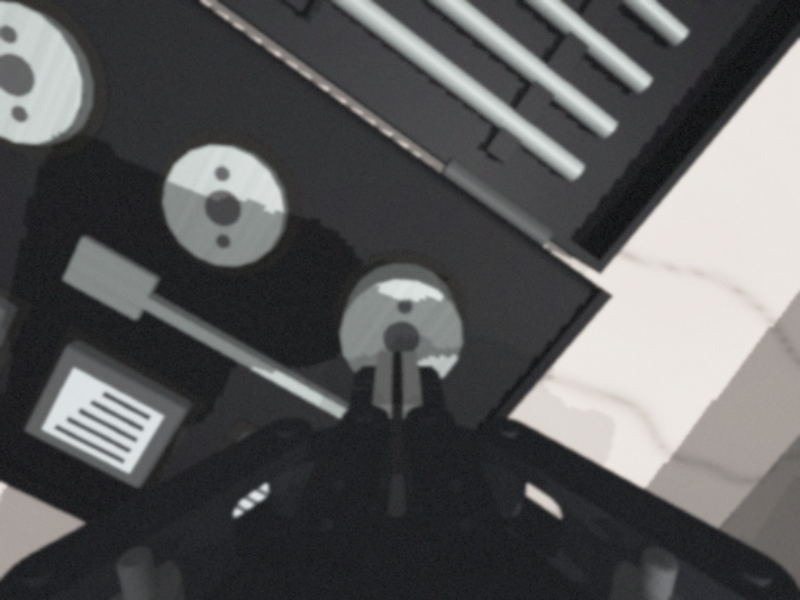

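Cassette (about (366,228)) is now level with its row; the proud saw (about (306,268)) lies right beneath the finger tips. Pressing it: 47 mm to home (0.094), plus slight overpress.

>>> send_rows --increments "0 0.015 0 0 0 0; 0 0.03 0 0 0 0; 0 0.04 0 0 0 0; 0 0.045 0 0 0 0; 0 0.05 0 0 0 0; 0 0.054 0 0 0 0; 0 0.058 0 0 0 0; 0 0.062 0 0 0 0; 0 0.066 0 0 0 0; 0 0.068 0 0 0 0"

```text
t: 6.1
tcp_pos: [0.6075, -0.0955, 0.0777]
eef_rot: [[0.396, 0.0, 0.918], [-0.918, -0.0, 0.396], [0.0, -1.0, 0.0]]
contact_force: [-2.3, -0.0, 4.6]
grip_width: -0.0002
```

>>> send_rows --increments "0 0.004 0 0 0 0; 0 0.008 0 0 0 0; 0 0.012 0 0 0 0; 0 0.016 0 0 0 0; 0 0.02 0 0 0 0; 0 0.023 0 0 0 0; 0 0.026 0 0 0 0; 0 0.028 0 0 0 0; 0 0.03 0 0 0 0; 0 0.031 0 0 0 0"

```text
t: 6.93
tcp_pos: [0.6075, -0.0955, 0.0631]
eef_rot: [[0.396, -0.0, 0.918], [-0.918, -0.001, 0.396], [0.001, -1.0, -0.0]]
contact_force: [-5.7, -0.2, 15.6]
grip_width: -0.0004
```

Home at 0.063 with 16 N. Retreat up and check.

>>> send_rows --increments "0 -0.03 0 0 0 0; 0 -0.09 0 0 0 0; 0 -0.15 0 0 0 0; 0 -0.2 0 0 0 0; 0 -0.24 0 0 0 0; 0 -0.26 0 0 0 0; 0 -0.26 -0.03 0 0 0; 0 -0.26 -0.05 0 0 0; 0 -0.26 -0.06 0 0 0; 0 -0.26 -0.06 0 0 0"

```text
t: 7.77
tcp_pos: [0.5782, -0.1086, 0.1905]
eef_rot: [[0.394, -0.002, 0.919], [-0.919, -0.001, 0.394], [-0.0, -1.0, -0.002]]
contact_force: [-0.5, -0.3, 0.5]
grip_width: -0.0001
```

```bash
python3 - <<'E'
from h import *
s=bot.state();print(s['t'],s['tcp_pos'],s['contact_force'])
for c in ['scene','wrist']:
    d=vision.read_camera(c);cv2.imwrite(f'pics/{c}3.png',cv2.resize(d['image'][:,:,::-1],(800,600)))
E
```

```text
7.7667 [ 0.57816019 -0.10855006  0.19050264] [-0.50292774 -0.2572414   0.53304637]
```

View pics/scene3.png

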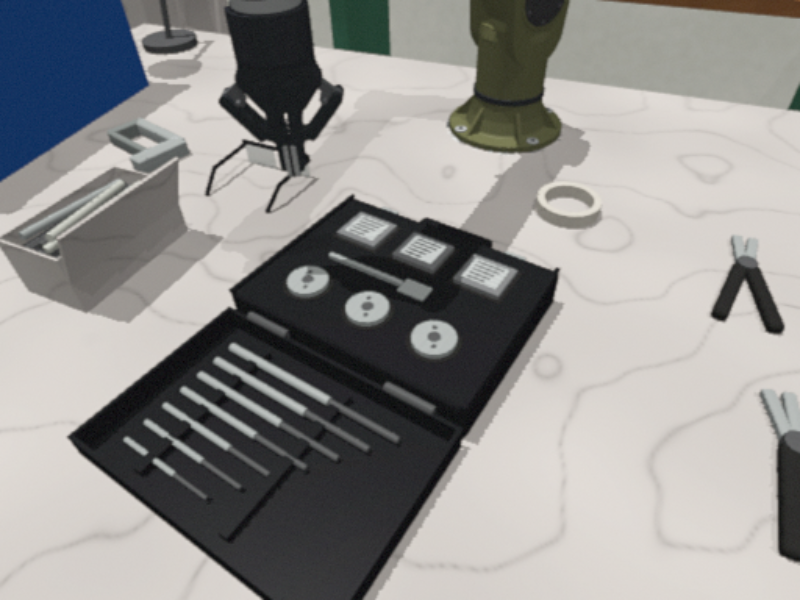

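The cassette at (366,228) and the saw at (307,281) now look level with their rows, and the gripper is clear of everything.

```bash
python3 -c "
from station import workorder
print(workorder.sign_off())"
```

```text
the job is handed in; nothing more can be done
None
```

I pressed both proud parts fully home with the closed fingertips and handed the job in at about 7.8 s. They were the cassette and the hole saw at the end of their rows on the robot's right (the −y side).

- **Cassette:** the push stopped with the fingertips at 62.9 mm above the table, with about 21 N on the wrist. That is just over the advised 12 to 20 N but well below the 40 N and 120 N limits.
- **Hole saw:** the push stopped at 63.1 mm with about 16 N. Home height for both parts is 63 mm.
- **Final picture:** both parts look level with their neighbours, and the gripper is clear at 190 mm with almost no contact force.

No check failed. Before pressing, the two cameras disagreed by up to about 7 mm on where the hole saw's top was. I aimed between them, and the wrist picture showed the fingertips over the saw's centre spot.

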